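Prove the taper fit of a lapping arbor, then break it loose with the drift

TASK

Try the blue-collared lapping arbor in the blue taper socket: stand it in the bore and seat it with a light push and a twist until its collar is fully down on the socket's top face, never leaning on it with more than about 25 N (straight pushing will not do it, the twist does), and let go of it. Then drive the red-handled drift through the slot under the arbor, pushing on the drift only, until the arbor is broken loose and its collar stands nearly 8 mm up off the face, and leave both like that, the arbor upright in the socket and the drift in the slot. Leave the other things on the bench alone.

Things in the scene. Friction and masses are not known exactly. Their poses are not given: they have to be found in the camera images.
- socket: Blue cast taper socket, fixed to the bench (place and yaw vary). Base 90 (x) x 150 (y) x 30 mm high; on it a tower 56 x 56 mm, its top face 104 mm above the bench. Origin: centre of the underside, on the bore's axis; z up. A bore opens in the tower's top; below it a slot runs through the tower along y. The base sticks out 47 mm at both slot ends, level with its floor.
- socket_face (a point): Centre of the bore at the tower's top face, 104 mm above the bench. The bore is 29 mm wide here and narrows downward at 7 degrees a side; it is lined with six spring-backed steel jaws.
- head (a joint): How far the tower has sunk on its cushion spring (m): 0 at rest at the top stop, growing downward to 4 mm. It stays at 0 until the load on it (the arbor's 6 N weight included) passes 28 N, then gives 1 mm for every further 4 N. Sinking shows that the arbor is being forced.
- slot_floor (a point): On the bore's axis at the slot's floor (30 mm above the bench, level with the base's top). Axes as the socket's: y along the slot, z up. The slot is 17 mm wide (x) and 32 mm high, open at both ends, 56 mm through the tower.
- arbor: Lapping arbor with the BLUE collar, steel, 0.6 kg; starts upright in one of the rack's holes, hung on its collar. Origin: centre of the collar's underside, z up. Below: shank 40 mm long, 31 mm wide at the collar, tapering 7 degrees a side, then a 14 mm round-nosed tang to 64 mm. Collar 54 mm wide, 8 thick; above it a square grip 26 x 26 mm, flats square to x and y, 8 to 52 mm up, a stub to 66.
- arbor_grip (a point): Middle of the arbor's square grip, 30 mm above the collar's underside. In the bore the jaws begin to grip 7 mm before the collar is down and push back more and more. Pushed straight, it still stands 2 to 3 mm up at 35 N; while it is being turned to and fro (about half a radian), 10 to 20 N takes it down in five to ten turns.
- arbor_nose (a point): The tang's nose, 64 mm below the collar; 10 mm above the slot's floor when the collar is down. Keep pressing while the turning stops, else the arbor climbs; after that it stays locked when let go, and pulling it out by hand would take 30 N or more.
- drift: The drift, a wedge key 190 mm long, 0.25 kg, lying on its flat underside. Origin: on the underside, below the grip point of the red handle; x points to the thin tip, z up. The steel ramp is 12 mm wide and rises in a straight line from 6 mm high at x = 148 mm to 22 mm high at x = 43 mm. The handle is a red block from x = -30 to 43 mm, 14 mm wide, 40 mm high.
- drift_tip (a point): The drift's thin tip, at the underside: x = 160 mm, 4 mm high, 8 mm wide. Driven through the slot on its floor, the ramp meets the seated arbor's nose when the tip is about 38 mm past the bore's axis; the handle's front stops at the tower when the tip is 89 mm past it, with the arbor lifted nearly 8 mm. Driving takes 8 to 20 N.
- rack: Wooden block with three holes in a row along its y, 88 mm apart, 85 (x) x 265 (y) x 75 mm high, fixed (place and yaw vary). Origin: centre of its underside. It holds the three arbors in any order.
- arbor_red: Another arbor, straight shank, RED collar, same head sizes, standing in the rack; leave it. Origin: centre of the collar's underside.
- arbor_yellow: Another arbor, straight shank, YELLOW collar, same head sizes, standing in the rack; leave it. Origin: centre of the collar's underside.
- handwheel: Blue valve handwheel, 128 mm wide, 22 mm high, lying at the back of the bench; leave it. Origin: centre of the underside.
- cover: Blue valve cover, a 120 mm disc 22 mm high, at the back of the bench; leave it. Origin: centre of the underside.
- hammer: Hammer lying at the right; leave it.
- grease: Green can with a pale top, 68 mm wide, 90 mm high, at the back left; leave it. Origin: centre of the underside.
Not all that is in view belongs to the job. What is shaped like the arbor but orange, pink or turquoise is not meant.

How it is judged:
By the outcome, as a careful person would: the job done as asked, in the order asked, and still so for the second after the job is handed in, with the robot touching nothing.
It also fails if it takes over 72 s, if anything falls off the work surface, if the arm or the gripper's body presses on something with over 40 N, if the wrist force passes 120 N, or if a joint passes its speed limit or range.

ROBOT

A 7-joint arm with a two-finger parallel gripper is mounted at the origin on the work surface. World frame = base frame: x ahead of the robot, y to its left, z up, the work surface at z = 0. Lengths are in m, angles in degrees, forces in N, time in s.
With the tool pointing down it reaches from about 0.4 to 0.85 m from the base axis. Payload 10.4 kg.
Tool frame: the origin (TCP) lies between the finger pads; the fingertips stand 8 mm ahead of it and the grasp point (between the pads) lies 11 mm behind it; z points along the fingers, y is the direction in which the jaws open and shut (so a half turn about z gives the same grasp; the last joint's range is limited). The gripper opens to 87 mm and grips with 3 to 60 N. Pads are 19 mm wide; open, the fingers measure 117 mm over their backs; the gripper's body (75 mm by 190 mm) begins 51 mm behind the grasp point.
Start: joints at [63.449, 19.034, -3.707, 83.658, 1.238, 77.344, -5.071], TCP at [0.267, -0.565, 0.231] pointing down, gripper open.
Joint ranges: [-148.97, 148.97], [-28.65, 121.19], [-84.17, 76.75], [9.2, 138.47], [-72.65, 252.65], [3.7, 117.97], [-149.18, 149.18]. Speed limits (degrees/s): [127.2, 127.2, 159.86, 159.86, 180, 180, 180].

INTERFACE

Orientations are given as [roll, pitch, yaw] about the fixed x, y, z axes, in that order (R = Rz(yaw) Ry(pitch) Rx(roll)).
In Python, from plant import arm gives the robot as it stands. The module is installed in compiled form; this text tells all that it offers.
- The arm moves only by the shell command python3 -m creep 'ROWS' [OPENING] [FORCE]. ROWS is a JSON object of lists of equal length, an entry for each row: "dp": the shift along the tool's x, y, z as a fraction of full scale, a list of three; "turn": the turn, a rotation vector about the tool's x, y, z as a fraction of full scale, a list of three. A call has exactly 10 rows; each row is the pose to reach, as a shift and turn from the pose commanded when the call began, along the tool's axes at that moment, turning the shorter way round; what a row does not reach only later rows make up. Full scale, the value 1, is 0.3 m for a shift and 360 degrees for a turn. A row lasts 1/10 s, in which the tool goes at most 50 mm and 8.59 degrees, less where a joint would pass 70% of its speed; a pose out of reach is approached as far as the arm can. A call with a number of a shift or a turn outside -1 to 1 is refused whole. A call with a gripper value outside its range is refused whole. OPENING is the finger opening in mm, from 0 to 87, set as the call begins (- or left out, the last holds). The fingers move at their own pace and stop on an object; FORCE is the grip in N (left out, the last holds). Time passes only in rows, so rows that repeat a pose let the fingers close, or fill a call up. It gives the time, the measured TCP pose, the force and the opening at its end, in the units of the state.
- arm.sense(): the state, without advancing time (a new reading comes with each control period).
- arm.snapshot(name): name is "scene" or "top"; returns a dict with "pixels" (384x512x3 uint8, blue, green, red), "K" (3x3 intrinsics, pixels), "R" (3x3) and "t" (3): a world point X has camera coordinates R X + t. Camera axes: x right, y down, z forward; pixel columns grow to the right and rows downward; lengths in m; the calibration is good to about 2 mm. A picture is of the moment at which its call begins. There is no depth.
- arm.close_job(): hands the job in, once; it reports no verdict.
The state is a dict: "t": time; "joint_positions": joint angles; "dq": joint speeds; "joint_torque": joint torques, N m; "position": TCP position; "tcp_rot": TCP orientation; "wrist_force": force on the tool from outside, world axes, zero at the start; "torque": the same for the moment, N m; "width": opening from 0.0 (shut) to 1.0 (fully open).
Only numpy, scipy, OpenCV 4.12 (cv2) and the standard library are available. Lean on these libraries where they do the work, as an engineer would, in place of code of your own. Each camera call takes 0.05 s, during which the arm holds its last target. There are 200 camera calls.

## Working session

There is one attempt and no reset: what is moved stays moved. The work goes in short steps, Python scripts to look and compute and a shell command to move; the robot and the scene stay as the last step left them, time stands still between calls to the robot, and variables do not carry over. Pictures are saved under pics/ and viewed, about 8 in all and at most 12, crops included, and the job is handed in when it is done.

```bash
mkdir -p pics; python3 - <<'E'
from plant import arm
import cv2,pickle
print(arm.sense())
for n in("scene","top"):
    s=arm.snapshot(n);pickle.dump(s,open(f"{n}0.pkl","wb"));cv2.imwrite(f"pics/{n}0.png",s["pixels"])
    print(n,s["K"],s["R"],s["t"])
E
```

```text
{'t': 0.0, 'joint_positions': array([63.44926349, 19.073914  , -3.70630774, 83.70560005,  1.23766519,
       77.34218373, -5.06821414]), 'dq': array([-0.03493225,  0.09752417, -0.01264104,  0.07778245,  0.0383672 ,
       -0.02197647,  0.03524044]), 'joint_torque': array([-2.43543809e-04, -6.23256969e+01,  2.49167177e-02, -3.89897919e+01,
       -6.11930341e-02,  3.98132997e-02,  1.25848001e-04]), 'position': array([ 0.2664946 , -0.56492989,  0.22973613]), 'tcp_rot': array([-1.79918246e+02,  4.00900934e-03,  2.52588435e+01]), 'wrist_force': array([-0.26993399,  0.05347307, -0.64089662]), 'torque': array([ 0.04142277, -0.00215751,  0.03141388]), 'width': 1.0003639963580682}
scene [[420.70039582   0.         255.47942409]
 [  0.         420.70039582 192.71048703]
 [  0.           0.           1.        ]] [[ 0.84576379  0.53345591 -0.01041208]
 [ 0.45531905 -0.73178054 -0.50713094]
 [-0.27815136  0.42417217 -0.86180612]] [-0.47198503 -0.19309646  1.22767809]
top [[480.12365337   0.         257.75200082]
 [  0.         480.12365337 183.44095702]
 [  0.           0.           1.        ]] [[ 0.00337244 -0.99997917 -0.00550282]
 [-0.99779036 -0.00299981 -0.06637316]
 [ 0.06635527  0.0057145  -0.9977797 ]] [0.02873517 0.56280007 1.40932428]
```

View pics/scene0.png

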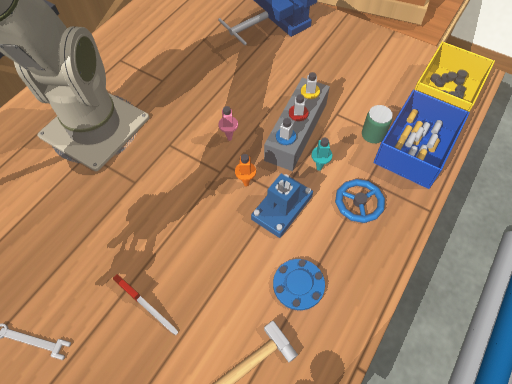

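View pics/top0.png

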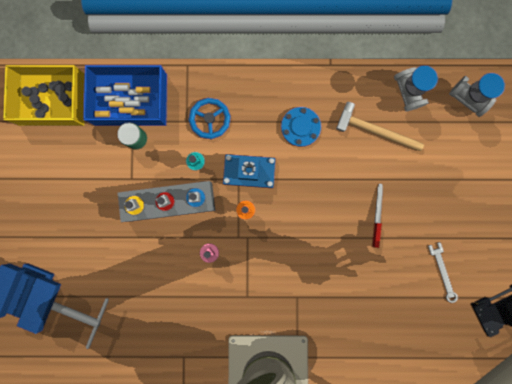

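Candidates for the arbor, in top-view pixels: blue-collared (195,197) in the rack's right hole. Not meant: red (165,201), yellow (135,205), orange (246,209), pink (209,253) and turquoise (196,160). Blue things that are not the socket: handwheel (209,118) and cover (300,127). The socket is at (249,170). The drift has its red handle at (377,235) and its tip at (379,185). I'll check with a close crop.

```bash
cat > h.py <<'E'
import numpy as np,cv2,pickle
def load(n): return pickle.load(open(n+".pkl","rb"))
def snap(n,save):
    from plant import arm
    s=arm.snapshot(n);pickle.dump(s,open(save+".pkl","wb"));return s
def ray(s,uv):
    d=s["R"].T@np.linalg.solve(s["K"],np.array([uv[0],uv[1],1.]));return -s["R"].T@s["t"],d
def onz(s,uv,z):
    c,d=ray(s,uv);return c+d*(z-c[2])/d[2]
def tri(s1,a,s2,b):
    A=[];r=[]
    for s,p in((s1,a),(s2,b)):
        c,d=ray(s,p);d=d/np.linalg.norm(d);P=np.eye(3)-np.outer(d,d);A.append(P);r.append(P@c)
    x=np.linalg.lstsq(np.vstack(A),np.hstack(r),rcond=None)[0];return x
def proj(s,X):
    p=s["K"]@(s["R"]@np.array(X)+s["t"]);return p[:2]/p[2]
def crop(s,x0,y0,x1,y1,k,f):
    cv2.imwrite(f,cv2.resize(s["pixels"][y0:y1,x0:x1],None,fx=k,fy=k,interpolation=cv2.INTER_CUBIC))
E
python3 - <<'E'
from h import *
T=load("top0");S=load("scene0")
a=cv2.resize(T["pixels"][140:235,180:290],None,fx=4.5,fy=4.5,interpolation=cv2.INTER_CUBIC)
b=cv2.resize(T["pixels"][175:255,355:400],None,fx=5.34,fy=5.34,interpolation=cv2.INTER_CUBIC)[:427]
h=max(a.shape[0],b.shape[0])
im=np.zeros((h,a.shape[1]+b.shape[1],3),np.uint8);im[:a.shape[0],:a.shape[1]]=a;im[:b.shape[0],a.shape[1]:]=b
cv2.imwrite("pics/c1.png",im);print(im.shape)
for n,s in(("T",T),("S",S)):
    hsv=cv2.cvtColor(s["pixels"],cv2.COLOR_BGR2HSV)
    m=cv2.inRange(hsv,(98,110,40),(125,255,255))
    nn,l,st,c=cv2.connectedComponentsWithStats(m)
    print(n,[(st[i].tolist(),c[i].round(1).tolist()) for i in range(1,nn) if st[i][4]>25])
    m=cv2.inRange(hsv,(0,150,60),(6,255,255))|cv2.inRange(hsv,(174,150,60),(180,255,255))
    nn,l,st,c=cv2.connectedComponentsWithStats(m)
    print(n,"red",[(st[i].tolist(),c[i].round(1).tolist()) for i in range(1,nn) if st[i][4]>25])
E
```

```text
(428, 735, 3)
T [([81, 0, 371, 14, 5159], [266.1, 6.5]), ([84, 65, 83, 60, 3679], [125.3, 92.7]), ([412, 66, 26, 25, 505], [424.1, 78.0]), ([478, 73, 26, 25, 503], [490.9, 85.2]), ([189, 98, 41, 41, 676], [209.0, 117.8]), ([282, 107, 39, 39, 1078], [300.5, 126.4]), ([224, 155, 51, 32, 1158], [248.8, 171.0]), ([246, 167, 6, 6, 29], [248.5, 169.2]), ([186, 188, 19, 19, 173], [196.0, 197.5]), ([0, 264, 60, 69, 2974], [26.6, 294.6])]
T red [([156, 192, 18, 18, 116], [166.8, 201.0]), ([373, 223, 9, 25, 156], [376.7, 234.8])]
S [([266, 0, 44, 21, 512], [285.9, 6.9]), ([288, 19, 23, 17, 106], [296.4, 26.3]), ([374, 90, 95, 99, 4174], [421.8, 139.6]), ([276, 130, 20, 15, 145], [285.4, 138.6]), ([252, 174, 61, 63, 1491], [279.2, 206.3]), ([336, 179, 49, 44, 929], [359.7, 200.7]), ([273, 259, 52, 51, 1800], [298.5, 284.4]), ([475, 276, 37, 108, 2016], [498.9, 346.5])]
S red [([289, 106, 19, 15, 137], [297.6, 114.4]), ([113, 275, 27, 26, 207], [126.2, 286.9])]
```

View pics/c1.png

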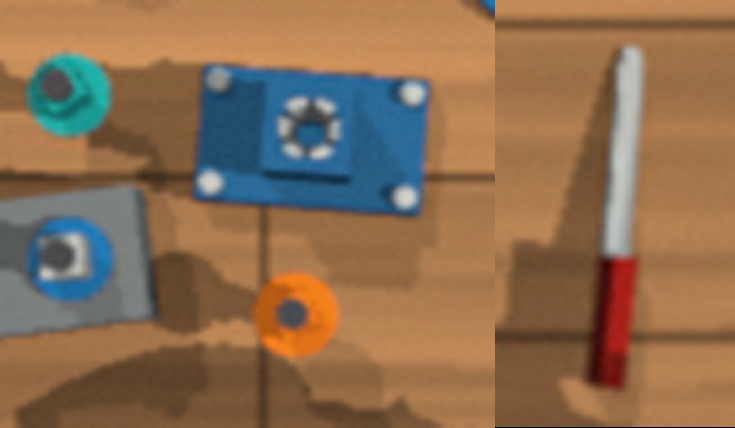

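Crop: the blue collar with its square grip is at top pixel (195.5,197), in the rack end hole. The socket's bore ring is at (248.7,168.2) with four white bolts on the base. The drift's tip points to +x, and orange and turquoise stand clear. Next I compute positions.

```bash
python3 - <<'E'
from h import *
T=load("top0");S=load("scene0")
def blobs(s,lo,hi,box,amin):
    x0,y0,x1,y1=box
    im=cv2.resize(s["pixels"][y0:y1,x0:x1],None,fx=4,fy=4,interpolation=cv2.INTER_CUBIC)
    m=cv2.inRange(cv2.cvtColor(im,cv2.COLOR_BGR2HSV),lo,hi)
    cs,_=cv2.findContours(m,cv2.RETR_EXTERNAL,cv2.CHAIN_APPROX_NONE)
    return [((c[:,0]+.5)/4-.5+np.array([x0,y0])).astype(np.float32) for c in cs if cv2.contourArea(c)>amin*16]
B=((98,110,40),(125,255,255));W=((0,0,150),(180,70,255))
def p(n,X):print(n,np.round(X,4))
c=max(blobs(T,*B,(182,184,210,210),50),key=cv2.contourArea);e=cv2.minEnclosingCircle(c);f=cv2.fitEllipse(c)
p("arbor collar T",onz(T,f[0],.081));print(e,f)
c=max(blobs(S,*B,(270,122,302,152),50),key=cv2.contourArea);p("arbor collar S?",onz(S,cv2.fitEllipse(c)[0],.081))
# stub top dark: triangulate
# white spots in socket
for n,s,box in(("T",T,(222,152,278,190)),("S",S,(250,170,316,240))):
    for c in blobs(s,*W,box,2):
        m=cv2.moments(c);a=cv2.contourArea(c);ctr=c.mean(0)
        p(f"{n} white a={a:.0f} px={ctr.round(1)}",[*onz(s,ctr,.034),*onz(s,ctr,.104)])
c=max(blobs(T,*B,(222,150,280,192),300),key=cv2.contourArea);h=cv2.convexHull(c)
P=np.array([onz(T,q[0],.03)[:2] for q in h],np.float32);print("base rect",cv2.minAreaRect(P*1000))
for lo,hi,n in(((0,150,50),(8,255,255),"red"),((0,0,110),(180,60,255),"steel")):
    for s,box in((T,(365,178,392,252)),(S,(105,265,190,340))):
        for c in blobs(s,lo,hi,box,20):
            for z in (.02,.04) if n=="red" else (.012,.004):
                P=np.array([onz(s,q,z)[:2] for q in c],np.float32);r=cv2.minAreaRect(P*1000)
                print(n,z,r,cv2.boxPoints(r).round(0).tolist())
E
```

```text
arbor collar T [0.5191 0.208  0.081 ]
((195.08551025390625, 197.11947631835938), 9.621856689453125) ((195.135986328125, 197.11582946777344), (18.584218978881836, 18.802183151245117), 86.38544464111328)
arbor collar S? [0.5217 0.2066 0.081 ]
T white a=18 px=[269.7 183.4] [ 0.562  -0.0048  0.034   0.5574 -0.0035  0.104 ]
T white a=19 px=[226.3 180.1] [0.5714 0.1232 0.034  0.5662 0.1182 0.104 ]
T white a=8 px=[250.9 173.5] [0.5911 0.0508 0.034  0.585  0.0493 0.104 ]
T white a=6 px=[244.6 173. ] [0.5923 0.0695 0.034  0.5861 0.0671 0.104 ]
T white a=4 px=[254.1 168.4] [0.606  0.0413 0.034  0.5991 0.0404 0.104 ]
T white a=5 px=[242.4 167.7] [0.6082 0.0759 0.034  0.6012 0.0732 0.104 ]
T white a=7 px=[251.9 162.9] [0.6223 0.048  0.034  0.6146 0.0467 0.104 ]
T white a=9 px=[245.4 162.5] [0.6234 0.067  0.034  0.6157 0.0648 0.104 ]
T white a=17 px=[271.6 160.1] [ 0.6308 -0.0101  0.034   0.6227 -0.0085  0.104 ]
T white a=2 px=[228.5 155.6] [0.6439 0.1173 0.034  0.6352 0.1126 0.104 ]
S white a=29 px=[278.8 226.8] [ 0.6305 -0.0082  0.034   0.6456 -0.0387  0.104 ]
S white a=28 px=[256.  212.1] [ 0.
[... 1428 characters left out ...]
37652587890625), (16.786312103271484, 117.71318817138672), 84.41851806640625) [[447.0, -332.0], [564.0, -343.0], [565.0, -327.0], [448.0, -315.0]]
steel 0.004 ((506.1923522949219, -331.3419494628906), (16.880098342895508, 118.37091064453125), 84.41851806640625) [[446.0, -334.0], [564.0, -345.0], [566.0, -329.0], [448.0, -317.0]]
steel 0.012 ((506.20745849609375, -329.55804443359375), (13.282641410827637, 124.71800994873047), 82.57219696044922) [[444.0, -328.0], [567.0, -344.0], [569.0, -331.0], [445.0, -315.0]]
steel 0.004 ((503.47308349609375, -328.8735046386719), (13.39530086517334, 125.77593231201172), 82.57219696044922) [[440.0, -327.0], [565.0, -344.0], [567.0, -330.0], [442.0, -314.0]]
```

```bash
cat >> h.py <<'E'
def plan(x,y,z,psi):
    """fractions from the present pose to tool-down pose x,y,z,yaw psi"""
    from plant import arm
    from scipy.spatial.transform import Rotation as Ro
    s=arm.sense();R0=Ro.from_euler("xyz",s["tcp_rot"],degrees=True);R1=Ro.from_euler("xyz",[180,0,psi],degrees=True)
    d=R0.inv().apply(np.array([x,y,z])-s["position"]);w=(R0.inv()*R1).as_rotvec(degrees=True)
    print("t%.2f"%s["t"],"pos",s["position"].round(4),"rot",s["tcp_rot"].round(2),"F",s["wrist_force"].round(1),"w",round(s["width"]*87,1))
    print("dp",(d/.3).round(4),"turn",(w/360).round(4))
E
python3 -c "
from h import *
plan(.43,-.2,.24,60); plan(.52,.2075,.24,97)"
```

```text
t0.10 pos [ 0.2665 -0.5649  0.2298] rot [-179.93    0.     25.26] F [-0.3 -0.4  0.4] w 86.9
dp [ 1.0118 -0.8677 -0.0328] turn [-0.0002 -0.0001 -0.0965]
t0.10 pos [ 0.2665 -0.5649  0.2298] rot [-179.93    0.     25.26] F [-0.3 -0.4  0.4] w 86.9
dp [ 1.8628 -1.9682 -0.0314] turn [-2.000e-04 -1.000e-04 -1.993e-01]
```

```bash
python3 -m creep '{"dp":[[0.12,-0.1,-0.03],[0.25,-0.22,-0.03],[0.38,-0.33,-0.03],[0.5,-0.44,-0.03],[0.63,-0.55,-0.03],[0.75,-0.66,-0.03],[0.87,-0.76,-0.03],[0.95,-0.83,-0.03],[0.99,-0.86,-0.03],[0.99,-0.86,-0.03]],"turn":[[0,0,-0.02],[0,0,-0.04],[0,0,-0.06],[0,0,-0.08],[0,0,-0.095],[0,0,-0.095],[0,0,-0.095],[0,0,-0.095],[0,0,-0.095],[0,0,-0.095]]}' 60 30
python3 -c "
from h import *
plan(.52,.2075,.24,97)"
```

```text
t: 1.1
position: [0.4261, -0.2029, 0.2395]
tcp_rot: [-180.0, -0.0, 59.7]
wrist_force: [0.0, -0.3, -0.6]
width: 0.69
t1.10 pos [ 0.4261 -0.2029  0.2395] rot [-1.7999e+02 -2.0000e-02  5.9690e+01] F [ 0.  -0.3 -0.6] w 60.0
dp [ 1.3391e+00 -4.2000e-01 -1.3000e-03] turn [-0.000e+00 -1.000e-04 -1.036e-01]
```

```bash
python3 -m creep '{"dp":[[0.12,-0.04,0],[0.24,-0.08,0],[0.36,-0.11,0],[0.48,-0.15,0],[0.6,-0.19,0],[0.72,-0.23,0],[0.84,-0.26,0],[0.94,-0.29,0],[1,-0.31,0],[1,-0.31,0]],"turn":[[0,0,-0.02],[0,0,-0.04],[0,0,-0.06],[0,0,-0.08],[0,0,-0.1],[0,0,-0.104],[0,0,-0.104],[0,0,-0.104],[0,0,-0.104],[0,0,-0.104]]}'
python3 -c "
from h import *
plan(.52,.2075,.17,97)"
```

```text
t: 2.1
position: [0.4977, 0.102, 0.2392]
tcp_rot: [-180.0, -0.1, 97.1]
wrist_force: [0.4, -0.4, -0.4]
width: 0.692
t2.10 pos [0.4977 0.102  0.2392] rot [-1.7998e+02 -6.0000e-02  9.7050e+01] F [ 0.4 -0.4 -0.4] w 60.2
dp [0.3395 0.117  0.2311] turn [-0.0001 -0.0002  0.0002]
```

```bash
python3 -m creep '{"dp":[[0.12,0.04,0],[0.22,0.08,0],[0.3,0.105,0.02],[0.335,0.115,0.08],[0.34,0.117,0.15],[0.34,0.117,0.2],[0.34,0.117,0.23],[0.34,0.117,0.23],[0.34,0.117,0.23],[0.34,0.117,0.23]],"turn":[[0,0,0],[0,0,0],[0,0,0],[0,0,0],[0,0,0],[0,0,0],[0,0,0],[0,0,0],[0,0,0],[0,0,0]]}'
python3 - <<'E'
from h import *
a=snap("scene","scene1");b=snap("top","top1")
plan(.52,.2075,.094,97)
A=cv2.resize(a["pixels"][70:190,230:350],(480,480),interpolation=2)
B=cv2.resize(b["pixels"][150:250,150:225],(315,420),interpolation=2)
im=np.zeros((480,795,3),np.uint8);im[:,:480]=A;im[:420,480:]=B;cv2.imwrite("pics/c2.png",im)
E
```

```text
t: 3.1
position: [0.5207, 0.2058, 0.1715]
tcp_rot: [179.9, -0.0, 96.9]
wrist_force: [0.9, -0.4, -0.6]
width: 0.688
t3.20 pos [0.5206 0.2059 0.1713] rot [179.92  -0.    96.88] F [ 0.6 -0.3  0.3] w 60.2
dp [ 0.0055 -0.0017  0.2578] turn [ 0.0002 -0.     -0.0003]
```

View pics/c2.png

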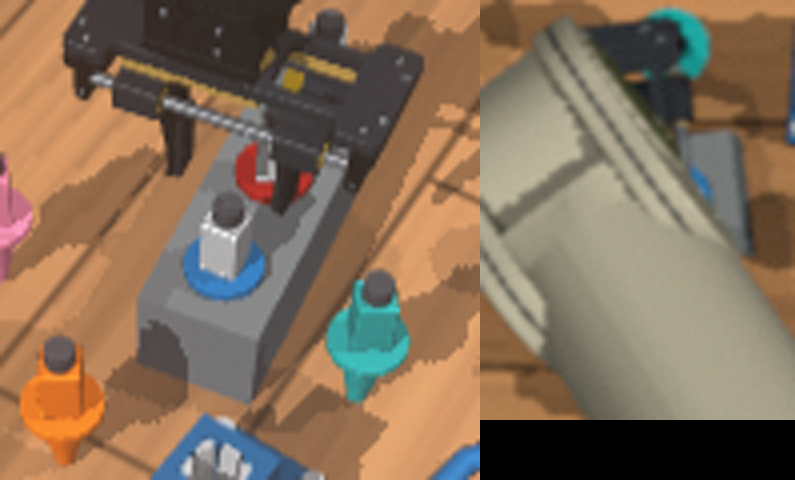

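```bash
python3 -c "
from h import *
T=load('top0');S=load('scene1')
print(tri(T,(192.9,196.3),S,(286.6,120.2)), onz(S,(286.6,120.2),.141),onz(T,(192.9,196.3),.141))
print(proj(S,[.5206,.2059,.163]), proj(S,[.52,.2075,.141]))"
```

```text
[0.51991399 0.20615085 0.14396594] [0.51972456 0.20917386 0.141     ] [0.51903917 0.2058843  0.141     ]
[286.71772205 115.3334581 ] [286.35878064 120.68691658]
```

```bash
python3 -m creep '{"dp":[[0.003,0.003,0.06],[0.003,0.003,0.12],[0.003,0.003,0.18],[0.003,0.003,0.22],[0.003,0.003,0.24],[0.003,0.003,0.25],[0.003,0.003,0.255],[0.003,0.003,0.255],[0.003,0.003,0.255],[0.003,0.003,0.255]],"turn":[[0,0,0],[0,0,0],[0,0,0],[0,0,0],[0,0,0],[0,0,0],[0,0,0],[0,0,0],[0,0,0],[0,0,0]]}'
python3 -m creep '{"dp":[[0,0,0],[0,0,0],[0,0,0],[0,0,0],[0,0,0],[0,0,0],[0,0,0],[0,0,0],[0,0,0],[0,0,0]],"turn":[[0,0,0],[0,0,0],[0,0,0],[0,0,0],[0,0,0],[0,0,0],[0,0,0],[0,0,0],[0,0,0],[0,0,0]]}' 20 50
python3 -c "
from h import *
plan(.52,.2075,.23,97)"
```

```text
t: 4.2
position: [0.5212, 0.207, 0.0945]
tcp_rot: [180.0, 0.0, 96.9]
wrist_force: [0.5, 0.2, 0.5]
width: 0.69
t: 5.2
position: [0.5204, 0.2068, 0.0939]
tcp_rot: [-179.9, 0.0, 96.9]
wrist_force: [-4.3, -1.5, 4.2]
width: 0.296
t5.20 pos [0.5204 0.2068 0.0939] rot [-1.7994e+02  3.0000e-02  9.6900e+01] F [-4.3 -1.5  4.2] w 25.8
dp [ 0.0024 -0.0017 -0.4536] turn [-0.0002  0.0001 -0.0003]
```

```bash
python3 -m creep '{"dp":[[0,0,-0.03],[0,0,-0.08],[0,0,-0.15],[0,0,-0.22],[0,0,-0.29],[0,0,-0.35],[0,0,-0.4],[0,0,-0.43],[0,0,-0.45],[0,0,-0.45]],"turn":[[0,0,0],[0,0,0],[0,0,0],[0,0,0],[0,0,0],[0,0,0],[0,0,0],[0,0,0],[0,0,0],[0,0,0]]}'
python3 - <<'E'
from h import *
a=snap("scene","scene2");b=snap("top","top2")
plan(.601,.056,.21,90)
cv2.imwrite("pics/s2.png",cv2.resize(a["pixels"][40:250,210:400],None,fx=2.8,fy=2.8,interpolation=2))
E
```

```text
t: 6.2
position: [0.5211, 0.207, 0.2295]
tcp_rot: [180.0, -0.0, 96.9]
wrist_force: [0.5, -0.4, -5.3]
width: 0.297
t6.30 pos [0.5207 0.2067 0.2284] rot [-1.7995e+02  2.0000e-02  9.6900e+01] F [ 0.4  0.  -5.2] w 25.9
dp [-0.5309  0.2054  0.0613] turn [-0.0001  0.0001  0.0192]
```

View pics/s2.png

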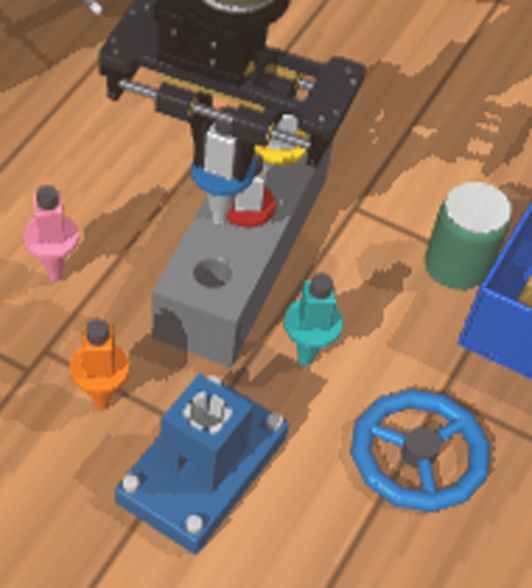

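The arbor is held upright and the hole behind it is empty. The bore ring is at scene pixel (283.9,186.8).

```bash
python3 - <<'E'
from h import *
S=load("scene2");T=load("top0")
print("S bore",onz(S,(283.4,186.3),.104))
# tower top corners / ring bounding fit
for n,s,box in(("T",T,(238,158,260,180)),("S",S,(272,174,297,200))):
    x0,y0,x1,y1=box
    im=cv2.resize(s["pixels"][y0:y1,x0:x1],None,fx=8,fy=8,interpolation=2)
    m=cv2.inRange(cv2.cvtColor(im,cv2.COLOR_BGR2HSV),(0,0,0),(180,90,255))
    nn,l,st,c=cv2.connectedComponentsWithStats(m);k=1+np.argmax(st[1:,4])
    pts=cv2.convexHull(np.argwhere(l==k)[:,::-1].astype(np.float32))
    e=cv2.fitEllipse(pts);uv=(np.array(e[0])+.5)/8-.5+[x0,y0];print(n,uv,np.array(e[1])/8,onz(s,uv,.104))
E
```

```text
S bore [0.6005913  0.05848237 0.104     ]
T [248.22857857 167.97820759] [14.3548193  15.30604744] [0.60039321 0.05688167 0.104     ]
S [283.62789726 186.86316395] [14.38744831 17.42261124] [0.60183606 0.05742013 0.104     ]
```

```bash
python3 -m creep '{"dp":[[-0.1,0.04,0],[-0.2,0.08,0],[-0.3,0.12,0],[-0.4,0.15,0],[-0.47,0.18,0],[-0.51,0.2,0],[-0.53,0.205,0],[-0.53,0.205,0],[-0.53,0.205,0],[-0.53,0.205,0]],"turn":[[0,0,0],[0,0,0],[0,0,0],[0,0,0],[0,0,0],[0,0,0],[0,0,0],[0,0,0],[0,0,0],[0,0,0]]}'
```

```text
t: 7.3
position: [0.6006, 0.058, 0.2292]
tcp_rot: [180.0, -0.0, 97.0]
wrist_force: [1.1, -0.1, -5.3]
width: 0.3
```

```bash
python3 -m creep '{"dp":[[-0.002,0,0.05],[-0.002,0,0.1],[-0.002,0,0.15],[-0.002,0,0.2],[-0.002,0,0.24],[-0.002,0,0.27],[-0.002,0,0.29],[-0.002,0,0.305],[-0.002,0,0.31],[-0.002,0,0.31]],"turn":[[0,0,0],[0,0,0],[0,0,0],[0,0,0],[0,0,0],[0,0,0],[0,0,0],[0,0,0],[0,0,0],[0,0,0]]}'
python3 -c "
from h import *
plan(.601,.057,.13,97)"
```

```text
t: 8.3
position: [0.6013, 0.0558, 0.1362]
tcp_rot: [180.0, 0.0, 96.9]
wrist_force: [-0.6, -0.3, -5.3]
width: 0.296
t8.30 pos [0.6013 0.0558 0.1362] rot [1.7999e+02 1.0000e-02 9.6900e+01] F [-0.6 -0.3 -5.3] w 25.8
dp [ 0.004  -0.0005  0.0207] turn [ 0.      0.     -0.0003]
```

```bash
python3 -m creep '{"dp":[[0.003,0,0.003],[0.003,0,0.006],[0.003,0,0.009],[0.003,0,0.012],[0.003,0,0.015],[0.003,0,0.018],[0.003,0,0.021],[0.003,0,0.024],[0.003,0,0.024],[0.003,0,0.024]],"turn":[[0,0,0],[0,0,0],[0,0,0],[0,0,0],[0,0,0],[0,0,0],[0,0,0],[0,0,0],[0,0,0],[0,0,0]]}'
python3 -c "
from h import *
plan(.601,.057,.123,97)"
```

```text
t: 9.3
position: [0.6008, 0.0558, 0.1288]
tcp_rot: [-179.9, 0.1, 96.9]
wrist_force: [-4.1, -5.5, -0.7]
width: 0.295
t9.30 pos [0.6008 0.0558 0.1288] rot [-1.7994e+02  7.0000e-02  9.6850e+01] F [-4.1 -5.5 -0.7] w 25.7
dp [0.004  0.0013 0.0194] turn [-0.0002  0.0002 -0.0004]
```

```bash
python3 -m creep '{"dp":[[-0.003,-0.003,0.002],[-0.003,-0.003,0.004],[-0.003,-0.003,0.005],[-0.003,-0.003,0.006],[-0.003,-0.003,0.007],[-0.003,-0.003,0.008],[-0.003,-0.003,0.008],[-0.003,-0.003,0.008],[-0.003,-0.003,0.008],[-0.003,-0.003,0.008]],"turn":[[0,0,0.02],[0,0,0.04],[0,0,0.02],[0,0,0],[0,0,-0.02],[0,0,-0.04],[0,0,-0.02],[0,0,0],[0,0,0.02],[0,0,0.04]]}'
python3 -c "
from h import *
plan(.601,.057,.123,97)"
```

```text
t: 10.3
position: [0.6002, 0.0556, 0.1266]
tcp_rot: [-180.0, 0.0, 82.2]
wrist_force: [-4.1, -3.0, -2.1]
width: 0.295
t10.30 pos [0.6002 0.0556 0.1266] rot [-1.7999e+02  2.0000e-02  8.2210e+01] F [-4.1 -3.  -2.1] w 25.7
dp [0.005  0.0021 0.0118] turn [-0.      0.0001 -0.0411]
```

```bash
python3 -m creep '{"dp":[[-0.002,-0.002,0.001],[-0.002,-0.002,0.002],[-0.002,-0.002,0.003],[-0.002,-0.002,0.004],[-0.002,-0.002,0.005],[-0.002,-0.002,0.006],[-0.002,-0.002,0.007],[-0.002,-0.002,0.008],[-0.002,-0.002,0.008],[-0.002,-0.002,0.008]],"turn":[[0,0,-0.02],[0,0,-0.04],[0,0,-0.06],[0,0,-0.08],[0,0,-0.06],[0,0,-0.04],[0,0,-0.02],[0,0,0],[0,0,-0.02],[0,0,-0.04]]}'
python3 -c "
from h import *
plan(.601,.057,.123,97)"
```

```text
t: 11.3
position: [0.6005, 0.0555, 0.1251]
tcp_rot: [179.9, 0.0, 97.1]
wrist_force: [-0.9, -1.1, 1.1]
width: 0.298
t11.30 pos [0.6005 0.0555 0.1251] rot [1.7987e+02 2.0000e-02 9.7120e+01] F [-0.9 -1.1  1.1] w 25.9
dp [0.0049 0.0024 0.0071] turn [0.0004 0.     0.0003]
```

```bash
python3 -m creep '{"dp":[[-0.001,-0.001,0.002],[-0.001,-0.001,0.004],[-0.001,-0.001,0.005],[-0.001,-0.001,0.006],[-0.001,-0.001,0.007],[-0.001,-0.001,0.008],[-0.001,-0.001,0.009],[-0.001,-0.001,0.01],[-0.001,-0.001,0.01],[-0.001,-0.001,0.01]],"turn":[[0,0,0.02],[0,0,0.04],[0,0,0.02],[0,0,0],[0,0,-0.02],[0,0,-0.04],[0,0,-0.02],[0,0,0],[0,0,0.02],[0,0,0.04]]}'
python3 -c "
from h import *
plan(.601,.057,.123,97)"
```

```text
t: 12.3
position: [0.6002, 0.0557, 0.1231]
tcp_rot: [179.9, -0.0, 82.3]
wrist_force: [-6.1, -1.6, 9.9]
width: 0.293
t12.30 pos [0.6002 0.0557 0.1231] rot [ 1.7985e+02 -4.0000e-02  8.2280e+01] F [-6.1 -1.6  9.9] w 25.5
dp [0.0045 0.0021 0.0002] turn [ 0.0004 -0.0001 -0.0409]
```

```bash
python3 -m creep '{"dp":[[0,-0.001,0.0005],[0,-0.001,0.001],[0,-0.001,0.001],[0,-0.001,0.0015],[0,-0.001,0.0015],[0,-0.001,0.002],[0,-0.001,0.002],[0,-0.001,0.002],[0,-0.001,0.002],[0,-0.001,0.002]],"turn":[[0,0,-0.02],[0,0,-0.04],[0,0,-0.06],[0,0,-0.08],[0,0,-0.06],[0,0,-0.04],[0,0,-0.02],[0,0,0],[0,0,-0.02],[0,0,-0.04]]}'
python3 -c "
from h import *
plan(.601,.057,.123,97)"
```

```text
t: 13.3
position: [0.6005, 0.0557, 0.1229]
tcp_rot: [179.8, -0.0, 97.1]
wrist_force: [-3.4, -1.3, 11.3]
width: 0.294
t13.30 pos [0.6005 0.0557 0.1229] rot [179.77  -0.    97.1 ] F [-3.4 -1.3 11.3] w 25.6
dp [ 0.0041  0.0022 -0.0002] turn [ 0.0006 -0.      0.0003]
```

```bash
python3 -m creep '{"dp":[[0,-0.001,0.0005],[0,-0.001,0.001],[0,-0.001,0.0015],[0,-0.001,0.002],[0,-0.001,0.002],[0,-0.001,0.002],[0,-0.001,0.002],[0,-0.001,0.002],[0,-0.001,0.002],[0,-0.001,0.002]],"turn":[[0,0,0.02],[0,0,0.04],[0,0,0.02],[0,0,0],[0,0,-0.02],[0,0,-0.04],[0,0,-0.02],[0,0,0],[0,0,0.02],[0,0,0.04]]}'
python3 - <<'E'
from h import *
plan(.601,.057,.123,97)
a=snap("scene","scene3")
cv2.imwrite("pics/s3.png",cv2.resize(a["pixels"][120:250,230:330],None,fx=4.5,fy=4.5,interpolation=2))
E
```

```text
t: 14.3
position: [0.6003, 0.0558, 0.1229]
tcp_rot: [179.8, -0.0, 82.3]
wrist_force: [-6.2, -2.8, 18.7]
width: 0.298
t14.30 pos [0.6003 0.0558 0.1229] rot [ 1.7975e+02 -4.0000e-02  8.2290e+01] F [-6.2 -2.8 18.7] w 25.9
dp [ 0.0043  0.0018 -0.0002] turn [ 0.0007 -0.     -0.0409]
```

View pics/s3.png

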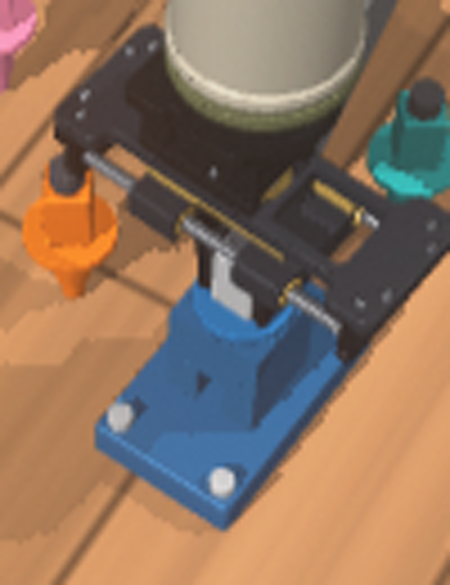

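The collar looks flat on the tower: another 0.6 mm of push gave +7 N and no motion. One last gentle twist, then I stop still while pressing.

```bash
python3 -m creep '{"dp":[[0,-0.002,-0.001],[0,-0.002,-0.001],[0,-0.002,-0.001],[0,-0.002,-0.001],[0,-0.002,-0.001],[0,-0.002,-0.001],[0,-0.002,-0.001],[0,-0.002,-0.001],[0,-0.002,-0.001],[0,-0.002,-0.001]],"turn":[[0,0,-0.02],[0,0,-0.04],[0,0,-0.06],[0,0,-0.08],[0,0,-0.06],[0,0,-0.04],[0,0,-0.04],[0,0,-0.04],[0,0,-0.04],[0,0,-0.04]]}'
python3 -c "
from h import *
plan(.601,.057,.123,97)"
```

```text
t: 15.35
position: [0.6004, 0.0559, 0.123]
tcp_rot: [179.7, -0.0, 96.9]
wrist_force: [-2.0, -1.3, 13.7]
width: 0.294
t15.35 pos [0.6004 0.0559 0.123 ] rot [ 1.7967e+02 -2.0000e-02  9.6870e+01] F [-2.  -1.3 13.7] w 25.5
dp [ 0.0035  0.0025 -0.0001] turn [ 0.0009 -0.0001 -0.0004]
```

```bash
python3 -m creep '{"dp":[[0,0,-0.001],[0,0,-0.002],[0,0,-0.003],[0,0,-0.004],[0,0,-0.005],[0,0,-0.005],[0,0,-0.005],[0,0,-0.005],[0,0,-0.005],[0,0,-0.005]],"turn":[[0,0,0],[0,0,0],[0,0,0],[0,0,0],[0,0,0],[0,0,0],[0,0,0],[0,0,0],[0,0,0],[0,0,0]]}'
python3 -c "
from h import *
plan(.601,.057,.123,97)"
```

```text
t: 16.35
position: [0.6003, 0.0558, 0.1231]
tcp_rot: [179.7, -0.1, 96.9]
wrist_force: [6.5, 1.2, 3.8]
width: 0.294
t16.35 pos [0.6003 0.0558 0.1231] rot [ 1.797e+02 -5.000e-02  9.689e+01] F [6.5 1.2 3.8] w 25.6
dp [0.0037 0.0028 0.0002] turn [ 0.0008 -0.0001 -0.0003]
```

Locked at z 0.1231. I open the fingers, then rise.

```bash
python3 -m creep '{"dp":[[0,0,0],[0,0,0],[0,0,0],[0,0,0],[0,0,0],[0,0,0],[0,0,-0.06],[0,0,-0.14],[0,0,-0.22],[0,0,-0.3]],"turn":[[0,0,0],[0,0,0],[0,0,0],[0,0,0],[0,0,0],[0,0,0],[0,0,0],[0,0,0],[0,0,0],[0,0,0]]}' 60
python3 -c "
from h import *
plan(.401,-.3,.2,-7);plan(.45,-.18,.22,40)"
```

```text
t: 17.35
position: [0.598, 0.055, 0.2126]
tcp_rot: [-180.0, -0.0, 96.9]
wrist_force: [-0.4, 0.4, 0.8]
width: 0.69
t17.35 pos [0.598  0.055  0.2126] rot [-179.99   -0.     96.9 ] F [-0.4  0.4  0.8] w 60.0
dp [-1.0958 -0.7941  0.042 ] turn [-0.      0.      0.2886]
t17.35 pos [0.598  0.055  0.2126] rot [-179.99   -0.     96.9 ] F [-0.4  0.4  0.8] w 60.0
dp [-0.7184 -0.5839 -0.0247] turn [-0.      0.      0.1581]
```

```bash
python3 -m creep '{"dp":[[-0.04,-0.03,-0.04],[-0.14,-0.11,-0.04],[-0.25,-0.2,-0.03],[-0.36,-0.29,-0.02],[-0.47,-0.38,-0.02],[-0.58,-0.47,-0.02],[-0.66,-0.54,-0.02],[-0.7,-0.57,-0.02],[-0.72,-0.58,-0.02],[-0.72,-0.58,-0.02]],"turn":[[0,0,0.02],[0,0,0.04],[0,0,0.06],[0,0,0.08],[0,0,0.1],[0,0,0.12],[0,0,0.14],[0,0,0.158],[0,0,0.158],[0,0,0.158]]}'
python3 - <<'E'
from h import *
plan(.398,-.318,.12,-6.5)
a=snap("scene","scene4");T=snap("top","top4")
A=cv2.resize(a["pixels"][140:250,230:330],(436,480),interpolation=2)
B=cv2.resize(T["pixels"][140:200,210:290],(360,270),interpolation=2)
im=np.zeros((480,796,3),np.uint8);im[:,:436]=A;im[:270,436:]=B;cv2.imwrite("pics/c4.png",im)
E
```

```text
t: 18.35
position: [0.4514, -0.1807, 0.2177]
tcp_rot: [180.0, -0.0, 40.2]
wrist_force: [0.1, 0.5, -0.4]
width: 0.689
t18.35 pos [ 0.4514 -0.1807  0.2177] rot [179.99  -0.    40.16] F [ 0.1  0.5 -0.4] w 60.0
dp [-0.4311  0.235   0.3257] turn [ 0.     -0.      0.1296]
```

View pics/c4.png

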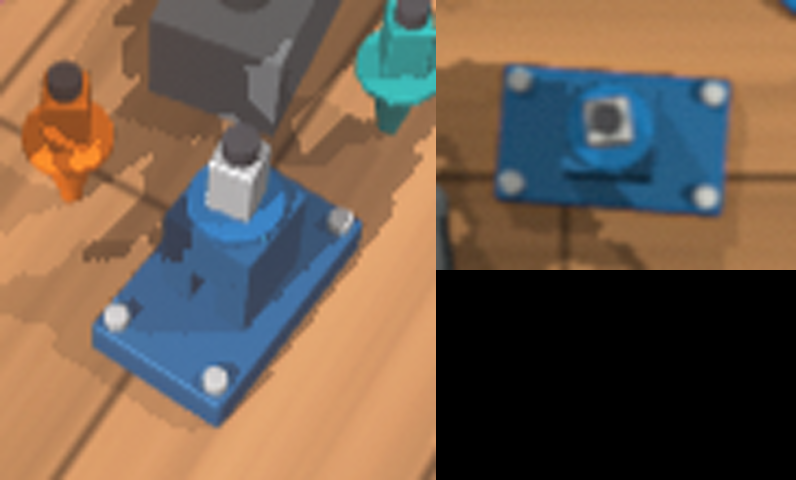

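```bash
python3 -m creep '{"dp":[[-0.09,0.05,0.03],[-0.18,0.1,0.07],[-0.27,0.15,0.11],[-0.36,0.2,0.15],[-0.41,0.23,0.19],[-0.44,0.25,0.23],[-0.446,0.25,0.25],[-0.446,0.25,0.25],[-0.446,0.25,0.25],[-0.446,0.25,0.25]],"turn":[[0,0,0.02],[0,0,0.04],[0,0,0.06],[0,0,0.08],[0,0,0.1],[0,0,0.12],[0,0,0.13],[0,0,0.13],[0,0,0.13],[0,0,0.13]]}' 50
python3 - <<'E'
from h import *
plan(.391,-.317,.08,-6.5)
a=snap("scene","scene5");T=load("top4")
print("TCP proj scene",proj(a,[.391,-.317,.03]))
cv2.imwrite("pics/c5.png",cv2.resize(a["pixels"][230:350,70:220],(750,600),interpolation=2))
x0,y0,x1,y1=222,152,278,190
im=cv2.resize(T["pixels"][y0:y1,x0:x1],None,fx=4,fy=4,interpolation=2)
m=cv2.inRange(cv2.cvtColor(im,cv2.COLOR_BGR2HSV),(0,0,130),(180,80,255))
for c in cv2.findContours(m,0,1)[0]:
    if cv2.contourArea(c)>60:
        e=cv2.minEnclosingCircle(c);uv=(np.array(e[0])+.5)/4-.5+[x0,y0];print(uv.round(1),onz(T,uv,.034).round(4))
for n in("top0","top4"):
  s=load(n);x0,y0,x1,y1=365,178,392,252
  im=cv2.cvtColor(cv2.resize(s["pixels"][y0:y1,x0:x1],None,fx=4,fy=4,interpolation=2),cv2.COLOR_BGR2HSV)
  m=cv2.inRange(im,(0,150,130),(8,255,255))
  c=max(cv2.findContours(m,0,1)[0],key=cv2.contourArea)
  P=np.array([onz(s,(q[0]+.5)/4-.5+[x0,y0],.04)[:2] for q in c],np.float32)*1000;print(n,cv2.minAreaRect(P))
E
```

```text
t: 19.45
position: [0.398, -0.3232, 0.1432]
tcp_rot: [180.0, -0.0, -6.6]
wrist_force: [-0.8, -0.1, 0.1]
width: 0.574
t19.45 pos [ 0.398  -0.3232  0.1432] rot [ 1.7999e+02 -5.0000e-02 -6.5700e+00] F [-0.8 -0.1  0.1] w 50.0
dp [-0.0257 -0.0181  0.2105] turn [ 0.     -0.0001 -0.0002]
TCP proj scene [119.11915997 281.22737663]
[270.  183.2] [ 0.5626 -0.0056  0.034 ]
[226.  179.6] [0.5726 0.1239 0.034 ]
[248.  166.5] [0.6117 0.0594 0.034 ]
[272.2 159.9] [ 0.6314 -0.0118  0.034 ]
[228.1 156.4] [0.6414 0.1183 0.034 ]
top0 ((421.6360168457031, -320.8553161621094), (13.701448440551758, 53.98957443237305), 84.13407897949219)Traceback (most recent call last):
  File "<stdin>", line 16, in <module>
ValueError: max() iterable argument is empty
```

View pics/c5.png

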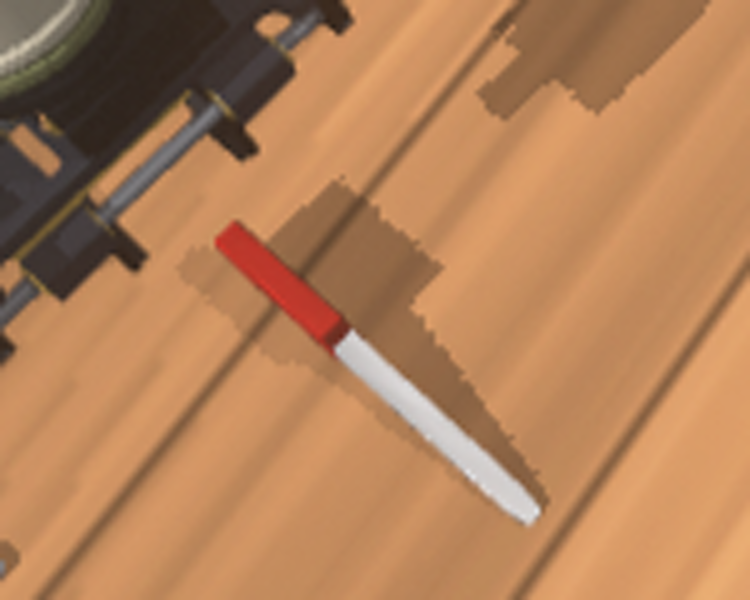

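```bash
python3 -c "
from h import *
S=load('scene5')
for c in((225,232),(343,330),(533,515)):
  uv=((c[0]+.5)/5-.5+70,(c[1]+.5)/5-.5+230);print(onz(S,uv,.04 if c[0]<400 else .004).round(4))
plan(.392,-.318,.015,-6.3)"
```

```text
[ 0.3788 -0.3142  0.04  ]
[ 0.4538 -0.3204  0.04  ]
[ 0.564 -0.336  0.004]
t19.50 pos [ 0.3978 -0.3234  0.1432] rot [ 1.7998e+02 -5.0000e-02 -6.6200e+00] F [-0.7  0.1  0.4] w 49.9
dp [-0.0218 -0.0159  0.4273] turn [ 0.0001 -0.0001 -0.0009]
```

```bash
python3 -m creep '{"dp":[[-0.021,-0.016,0.03],[-0.021,-0.016,0.1],[-0.021,-0.016,0.17],[-0.021,-0.016,0.24],[-0.021,-0.016,0.3],[-0.021,-0.016,0.35],[-0.021,-0.016,0.39],[-0.021,-0.016,0.415],[-0.021,-0.016,0.425],[-0.021,-0.016,0.425]],"turn":[[0,0,0],[0,0,0],[0,0,0],[0,0,0],[0,0,0],[0,0,0],[0,0,0],[0,0,0],[0,0,0],[0,0,0]]}' 50
python3 -m creep '{"dp":[[0,0,0],[0,0,0],[0,0,0],[0,0,0],[0,0,0],[0,0,0],[0,0,0],[0,0,0],[0,0,0],[0,0,0]],"turn":[[0,0,0],[0,0,0],[0,0,0],[0,0,0],[0,0,0],[0,0,0],[0,0,0],[0,0,0],[0,0,0],[0,0,0]]}' 8 55
python3 -c "
from h import *
plan(.392,-.318,.15,-6.3)"
```

```text
t: 20.5
position: [0.3914, -0.3183, 0.0151]
tcp_rot: [180.0, -0.0, -6.8]
wrist_force: [-0.1, 0.5, -0.2]
width: 0.574
t: 21.5
position: [0.3915, -0.3183, 0.0152]
tcp_rot: [-180.0, -0.0, -6.8]
wrist_force: [-1.1, 1.5, 2.6]
width: 0.157
t21.50 pos [ 0.3915 -0.3183  0.0152] rot [-180.     -0.     -6.78] F [-1.1  1.5  2.6] w 13.6
dp [ 0.0017 -0.0012 -0.4492] turn [-0.     -0.     -0.0013]
```

```bash
python3 -c "
from h import *
plan(.5793,-.2185,.10,85.6)"; python3 -m creep '{"dp":[[0,0,-0.03],[0,0,-0.08],[0,0,-0.15],[0,0,-0.22],[0,0,-0.26],[0,0,-0.28],[0,0,-0.28],[0.05,0,-0.28],[0.1,-0.03,-0.28],[0.15,-0.06,-0.28]],"turn":[[0,0,0],[0,0,0],[0,0,0],[0,0,0],[0,0,-0.015],[0,0,-0.035],[0,0,-0.055],[0,0,-0.075],[0,0,-0.095],[0,0,-0.115]]}'
python3 -c "
from h import *
plan(.5793,-.2185,.10,85.6)"
```

```text
t21.50 pos [ 0.3915 -0.3183  0.0152] rot [-180.     -0.     -6.78] F [-1.1  1.5  2.6] w 13.6
dp [ 0.5825 -0.4042 -0.2825] turn [ 0.     -0.     -0.2566]
t: 22.5
position: [0.4383, -0.3059, 0.0994]
tcp_rot: [180.0, 0.0, 34.9]
wrist_force: [0.0, -0.1, -2.4]
width: 0.157
t22.50 pos [ 0.4383 -0.3059  0.0994] rot [1.800e+02 2.000e-02 3.486e+01] F [ 0.  -0.1 -2.4] w 13.6
dp [ 0.5522  0.0294 -0.0022] turn [-0.000e+00  1.000e-04 -1.409e-01]
```

```bash
python3 -m creep '{"dp":[[0.05,0,0],[0.12,0.005,0],[0.2,0.01,0],[0.28,0.015,0],[0.36,0.02,0],[0.44,0.025,0],[0.5,0.028,0],[0.54,0.029,0],[0.552,0.029,0],[0.552,0.029,0]],"turn":[[0,0,-0.02],[0,0,-0.04],[0,0,-0.06],[0,0,-0.08],[0,0,-0.1],[0,0,-0.12],[0,0,-0.141],[0,0,-0.141],[0,0,-0.141],[0,0,-0.141]]}'
python3 -m creep '{"dp":[[0,0,0.02],[0,0,0.05],[0,0,0.08],[0,0,0.1],[0,0,0.11],[0,0,0.11],[0,0,0.11],[0,0,0.11],[0,0,0.11],[0,0,0.11]],"turn":[[0,0,0],[0,0,0],[0,0,0],[0,0,0],[0,0,0],[0,0,0],[0,0,0],[0,0,0],[0,0,0],[0,0,0]]}'
python3 - <<'E'
from h import *
plan(.5793,-.2185,.047,85.6)
a=snap("scene","scene6");T=snap("top","top6")
A=cv2.resize(a["pixels"][150:290,180:320],(480,480),interpolation=2)
B=cv2.resize(T["pixels"][130:210,220:370],(315,168),interpolation=2)
C=cv2.resize(T["pixels"][145:195,225:300],(315,210),interpolation=2)
im=np.zeros((480,795,3),np.uint8);im[:,:480]=A;im[:168,480:]=B;im[200:410,480:]=C;cv2.imwrite("pics/c6.png",im)
E
```

```text
t: 23.5
position: [0.5792, -0.219, 0.0991]
tcp_rot: [-180.0, 0.0, 85.2]
wrist_force: [-0.2, -0.1, -2.1]
width: 0.155
t: 24.5
position: [0.5796, -0.2189, 0.0664]
tcp_rot: [180.0, 0.0, 85.4]
wrist_force: [-0.5, -0.0, -2.0]
width: 0.157
t24.50 pos [ 0.5796 -0.2189  0.0664] rot [1.7997e+02 1.0000e-02 8.5370e+01] F [-0.5 -0.  -2. ] w 13.7
dp [ 0.0013 -0.0012  0.0647] turn [ 0.0001  0.     -0.0006]
```

View pics/c6.png

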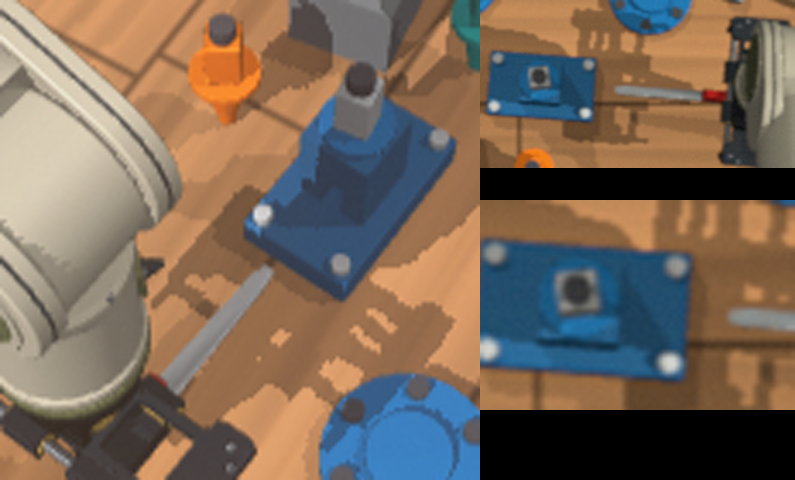

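The drift points straight at the slot, with its tip short of the base's edge; the arbor still sits flush. I measure the drift's axis.

```bash
python3 - <<'E'
from h import *
T=load("top6");x0,y0,x1,y1=281,160,345,190
im=cv2.cvtColor(cv2.resize(T["pixels"][y0:y1,x0:x1],None,fx=4,fy=4,interpolation=2),cv2.COLOR_BGR2HSV)
m=cv2.inRange(im,(0,0,115),(180,70,255))
c=max(cv2.findContours(m,0,1)[0],key=cv2.contourArea);mm=np.zeros_like(m);cv2.drawContours(mm,[c],-1,255,-1)
P=[]
for u in range(mm.shape[1]):
    v=np.flatnonzero(mm[:,u])
    if len(v)>6:P.append((u,(v[0]+v[-1])/2,len(v)))
P=np.array(P);pts=[]
n=len(P)
for i,(u,v,l) in enumerate(P):
    h=.0513+.004+.018*i/n
    pts.append(onz(T,((u+.5)/4-.5+x0,(v+.5)/4-.5+y0),h)[:2])
pts=np.array(pts);print(pts[0],pts[-1],n,P[::20,2])
k=pts[8:-8];f=np.polyfit(k[:,1],k[:,0],1);print("heading",90-np.degrees(np.arctan(f[0])))
b=np.array([.6004,.0557]);d=np.array([.0767,.997])
for y in(-.06,-.16):
    q=np.array([np.polyval(f,y),y]);r=q-b;print("lateral off (+x side) mm",1000*(r[0]*d[1]-r[1]*d[0]))
tcp=np.array([.5796,-.2189])-b;print("tcp lateral",1000*(tcp[0]*d[1]-tcp[1]*d[0]), "s",1000*tcp@d)
E
```

```text
[ 0.59305258 -0.04609995] [ 0.57992179 -0.15964057] 161 [10. 18. 19. 20. 19. 19. 19. 12.  9.]
heading 84.08083466834535
lateral off (+x side) mm 0.7878764837204021
lateral off (+x side) mm -1.8788230455066557
tcp lateral 0.32421999999996187 s -275.37156000000004
```

```bash
python3 -m creep '{"dp":[[0,0,0.02],[0,0,0.045],[0,0,0.06],[0,0,0.063],[0.03,0,0.063],[0.08,0,0.063],[0.13,0,0.063],[0.18,0,0.063],[0.22,0,0.063],[0.235,0,0.063]],"turn":[[0,0,-0.0006],[0,0,-0.0006],[0,0,-0.0006],[0,0,-0.0006],[0,0,-0.0006],[0,0,-0.0006],[0,0,-0.0006],[0,0,-0.0006],[0,0,-0.0006],[0,0,-0.0006]]}'
python3 - <<'E'
from h import *
T=snap("top","top7")
b=np.array([.6004,.0557]);d=np.array([.0767,.997])
q=b-.175*d;plan(q[0],q[1],.046,85.6)
cv2.imwrite("pics/c7.png",cv2.resize(T["pixels"][145:200,220:330],(800,400),interpolation=2))
E
```

```text
t: 25.6
position: [0.5855, -0.1461, 0.0475]
tcp_rot: [180.0, -0.0, 85.7]
wrist_force: [1.0, 0.5, -2.3]
width: 0.154
t25.65 pos [ 0.5855 -0.1463  0.0474] rot [ 1.7998e+02 -3.0000e-02  8.5730e+01] F [ 0.2  0.8 -2.1] w 13.7
dp [ 0.0919 -0.0018  0.0048] turn [ 0.     -0.0001  0.0004]
```

View pics/c7.png

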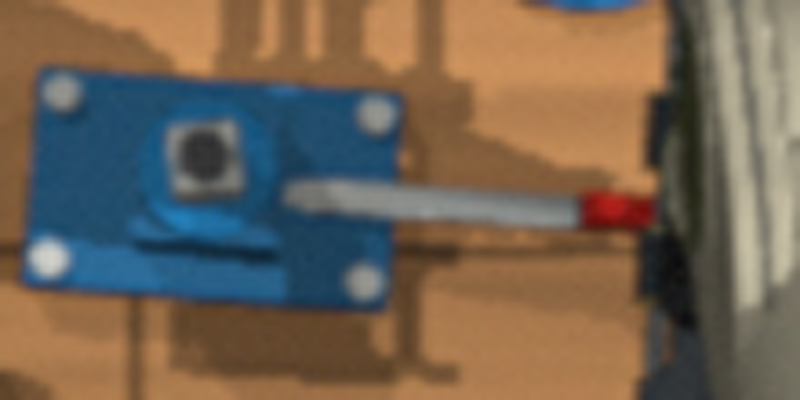

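The tip is at the tower's mouth, central within about 1 mm (tip at crop (290,190), bolt midline at about 193). I drive in slowly and watch the force.

```bash
python3 -m creep '{"dp":[[0.01,-0.002,0.003],[0.025,-0.002,0.005],[0.04,-0.002,0.006],[0.055,-0.002,0.006],[0.07,-0.002,0.006],[0.085,-0.002,0.006],[0.1,-0.002,0.006],[0.11,-0.002,0.006],[0.115,-0.002,0.006],[0.115,-0.002,0.006]],"turn":[[0,0,0],[0,0,0],[0,0,0],[0,0,0],[0,0,0],[0,0,0],[0,0,0],[0,0,0],[0,0,0],[0,0,0]]}'
python3 -c "
from h import *
b=np.array([.6004,.0557]);d=np.array([.0767,.997])
q=b-.15*d;plan(q[0],q[1],.0455,85.6)"
```

```text
t: 26.65
position: [0.5872, -0.1139, 0.0455]
tcp_rot: [180.0, 0.0, 85.6]
wrist_force: [-0.1, 0.6, -2.4]
width: 0.159
t26.65 pos [ 0.5872 -0.1139  0.0455] rot [180.     0.    85.61] F [-0.1  0.6 -2.4] w 13.8
dp [ 0.067   0.0004 -0.0001] turn [0. 0. 0.]
```

```bash
python3 -m creep '{"dp":[[0.01,0,0.001],[0.025,0,0.001],[0.04,0,0.002],[0.055,0,0.002],[0.07,0,0.002],[0.085,0,0.002],[0.095,0,0.002],[0.105,0,0.002],[0.11,0,0.002],[0.11,0,0.002]],"turn":[[0,0,0],[0,0,0],[0,0,0],[0,0,0],[0,0,0],[0,0,0],[0,0,0],[0,0,0],[0,0,0],[0,0,0]]}'
python3 -c "
from h import *
b=np.array([.6004,.0557]);d=np.array([.0767,.997])
q=b-.086*d;plan(q[0],q[1],.0455,85.6)"
```

```text
t: 27.65
position: [0.5899, -0.0809, 0.045]
tcp_rot: [180.0, -0.0, 85.6]
wrist_force: [0.2, -0.1, 2.7]
width: 0.153
t27.65 pos [ 0.5899 -0.0809  0.045 ] rot [ 1.7998e+02 -1.0000e-02  8.5610e+01] F [ 0.2 -0.1  2.7] w 13.3
dp [ 1.7e-01 -1.0e-04 -1.6e-03] turn [ 0.0001 -0.      0.    ]
```

```bash
python3 -m creep '{"dp":[[0.008,0,0],[0.016,0,0],[0.024,0,0],[0.032,0,0],[0.04,0,0],[0.048,0,0],[0.056,0,0],[0.064,0,0],[0.072,0,0],[0.08,0,0]],"turn":[[0,0,0],[0,0,0],[0,0,0],[0,0,0],[0,0,0],[0,0,0],[0,0,0],[0,0,0],[0,0,0],[0,0,0]]}'
python3 -c "
from h import *
b=np.array([.6004,.0557]);d=np.array([.0767,.997])
q=b-.086*d;plan(q[0],q[1],.0455,85.6)"
```

```text
t: 28.65
position: [0.5915, -0.0648, 0.0453]
tcp_rot: [180.0, 0.5, 85.3]
wrist_force: [-2.5, -20.9, 8.6]
width: 0.157
t28.65 pos [ 0.5915 -0.0648  0.0453] rot [179.98   0.48  85.27] F [ -2.5 -20.9   8.6] w 13.6
dp [ 0.116  -0.0019 -0.0018] turn [ 0.0001  0.0013 -0.0009]
```

```bash
python3 -m creep '{"dp":[[0.008,0,0],[0.016,0,0],[0.024,0,0],[0.032,0,0],[0.04,0,0],[0.048,0,0],[0.056,0,0],[0.064,0,0],[0.07,0,0],[0.07,0,0]],"turn":[[0,0,0],[0,0,0],[0,0,0],[0,0,0],[0,0,0],[0,0,0],[0,0,0],[0,0,0],[0,0,0],[0,0,0]]}'
python3 -c "
from h import *
b=np.array([.6004,.0557]);d=np.array([.0767,.997])
q=b-.086*d;plan(q[0],q[1],.0455,85.6)"
```

```text
t: 29.65
position: [0.5936, -0.0394, 0.0453]
tcp_rot: [179.9, 0.2, 85.4]
wrist_force: [-0.1, -7.4, 6.2]
width: 0.159
t29.65 pos [ 0.5936 -0.0394  0.0453] rot [179.95   0.2   85.44] F [-0.1 -7.4  6.2] w 13.8
dp [ 0.0313 -0.0017 -0.0008] turn [ 0.0001  0.0006 -0.0004]
```

```bash
python3 -m creep '{"dp":[[0.008,0,0],[0.016,0,0],[0.022,0,0],[0.027,0,0],[0.031,0,0],[0.035,0,0],[0.038,0,0],[0.038,0,0],[0.038,0,0],[0.038,0,0]],"turn":[[0,0,0],[0,0,0],[0,0,0],[0,0,0],[0,0,0],[0,0,0],[0,0,0],[0,0,0],[0,0,0],[0,0,0]]}'
python3 -c "
from h import *
b=np.array([.6004,.0557]);d=np.array([.0767,.997])
q=b-.086*d;plan(q[0],q[1],.0455,85.6)"
```

```text
t: 30.65
position: [0.5945, -0.0273, 0.0453]
tcp_rot: [179.9, 0.2, 85.5]
wrist_force: [-0.2, -7.0, 7.7]
width: 0.156
t30.65 pos [ 0.5945 -0.0273  0.0453] rot [1.7995e+02 1.5000e-01 8.5490e+01] F [-0.2 -7.   7.7] w 13.6
dp [-0.0094 -0.0015 -0.0006] turn [ 0.0001  0.0004 -0.0003]
```

```bash
python3 -m creep '{"dp":[[0.004,0,0],[0.008,0,0],[0.012,0,0],[0.016,0,0],[0.018,0,0],[0.02,0,0],[0.02,0,0],[0.02,0,0],[0.02,0,0],[0.02,0,0]],"turn":[[0,0,0],[0,0,0],[0,0,0],[0,0,0],[0,0,0],[0,0,0],[0,0,0],[0,0,0],[0,0,0],[0,0,0]]}'
python3 - <<'E'
from h import *
b=np.array([.6004,.0557]);d=np.array([.0767,.997])
q=b-.086*d;plan(q[0],q[1],.0455,85.6)
a=snap("scene","scene8");T=snap("top","top8")
A=cv2.resize(a["pixels"][145:265,210:330],(480,480),interpolation=2)
B=cv2.resize(T["pixels"][145:200,200:280],(315,217),interpolation=2)
im=np.zeros((480,795,3),np.uint8);im[:,:480]=A;im[:217,480:]=B;cv2.imwrite("pics/c8.png",im)
E
```

```text
t: 31.65
position: [0.5945, -0.0271, 0.0453]
tcp_rot: [-180.0, 0.5, 85.2]
wrist_force: [-4.1, -21.8, 9.6]
width: 0.153
t31.65 pos [ 0.5945 -0.0271  0.0453] rot [-180.      0.52   85.24] F [ -4.1 -21.8   9.6] w 13.3
dp [-0.0099 -0.0014 -0.0007] turn [-0.      0.0015 -0.001 ]
```

View pics/c8.png

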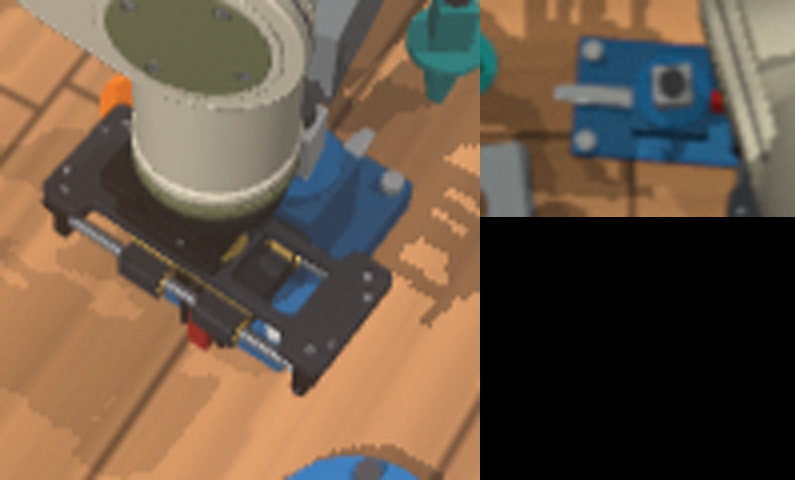

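Force rose to 22 N with no motion, so the handle's front is on the tower and the tip is out of the far side (top pixel (216,169)). I ease off, release and lift.

```bash
python3 -m creep '{"dp":[[-0.004,0,0],[-0.008,0,0],[-0.012,0,0],[-0.016,0,0],[-0.018,0,0],[-0.018,0,0],[-0.018,0,0],[-0.018,0,0],[-0.018,0,0],[-0.018,0,0]],"turn":[[0,0,0],[0,0,0],[0,0,0],[0,0,0],[0,0,0],[0,0,0],[0,0,0],[0,0,0],[0,0,0],[0,0,0]]}'
python3 -m creep '{"dp":[[0,0,0],[0,0,0],[0,0,0],[0,0,0],[0,0,0],[0,0,0],[0,0,0],[0,0,0],[0,0,0],[0,0,0]],"turn":[[0,0,0],[0,0,0],[0,0,0],[0,0,0],[0,0,0],[0,0,0],[0,0,0],[0,0,0],[0,0,0],[0,0,0]]}' 30
python3 -c "
from h import *
plan(.59,-.03,.12,85.6)"
```

```text
t: 32.75
position: [0.5944, -0.0273, 0.0453]
tcp_rot: [180.0, 0.2, 85.5]
wrist_force: [-1.5, -8.9, 7.2]
width: 0.157
t: 33.75
position: [0.5941, -0.0244, 0.0449]
tcp_rot: [180.0, 0.0, 85.6]
wrist_force: [0.6, 0.3, 1.1]
width: 0.346
t33.75 pos [ 0.5941 -0.0244  0.0449] rot [179.99   0.    85.59] F [0.6 0.3 1.1] w 30.1
dp [-0.0197 -0.0123 -0.2504] turn [ 0.  0. -0.]
```

```bash
python3 -m creep '{"dp":[[-0.005,0,-0.03],[-0.01,0,-0.08],[-0.01,0,-0.15],[-0.01,0,-0.25],[-0.02,0,-0.38],[-0.1,0,-0.5],[-0.25,0,-0.55],[-0.4,0,-0.55],[-0.55,0,-0.55],[-0.65,0,-0.55]],"turn":[[0,0,0],[0,0,0],[0,0,0],[0,0,0],[0,0,0],[0,0,0],[0,0,0],[0,0,0],[0,0,0],[0,0,0]]}'
python3 - <<'E'
from h import *
plan(.59,-.03,.12,85.6)
a=snap("scene","scene9");T=snap("top","top9")
A=cv2.resize(a["pixels"][145:265,220:330],(480,524),interpolation=2)
B=cv2.resize(T["pixels"][145:200,200:320],(315,144),interpolation=2)
C=cv2.resize(T["pixels"],(315,236))
im=np.zeros((524,795,3),np.uint8);im[:,:480]=A;im[:144,480:]=B;im[150:386,480:]=C;cv2.imwrite("pics/c9.png",im)
E
```

```text
t: 34.75
position: [0.5783, -0.223, 0.2116]
tcp_rot: [179.9, 0.1, 85.4]
wrist_force: [0.6, -0.3, -0.6]
width: 0.345
t34.75 pos [ 0.5783 -0.223   0.2116] rot [1.7992e+02 1.0000e-01 8.5410e+01] F [ 0.6 -0.3 -0.6] w 30.0
dp [ 0.6448 -0.0131  0.3041] turn [ 0.0002  0.0003 -0.0005]
```

View pics/c9.png

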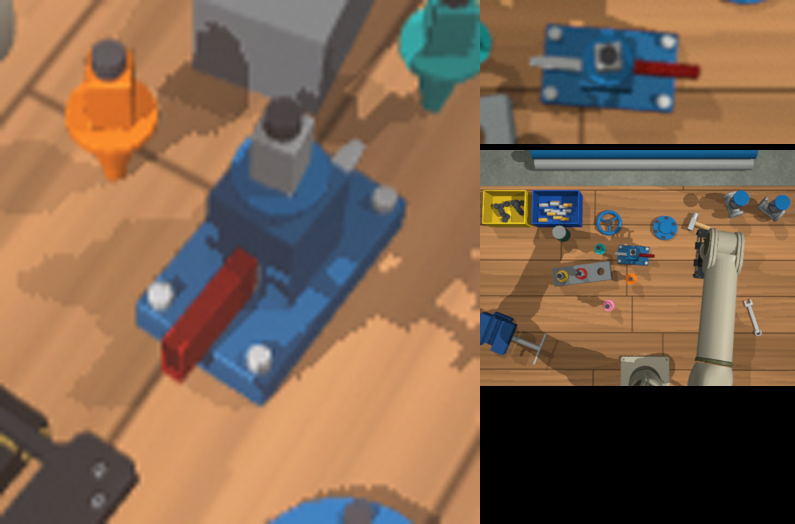

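```bash
python3 - <<'E'
from h import *
for n in("scene4","scene9"):
    s=load(n);im=cv2.resize(s["pixels"][158:186,274:298],None,fx=8,fy=8,interpolation=2)
    m=cv2.inRange(cv2.cvtColor(im,cv2.COLOR_BGR2HSV),(0,0,0),(180,130,92))
    k,l,st,c=cv2.connectedComponentsWithStats(m);i=min(range(1,k),key=lambda i:np.hypot(*(c[i]-[92,110])) if st[i,4]>500 else 1e9)
    print(n,st[i],c[i]/8+[274,158])
s=load("scene9")
for z in(.170,.1775):print(z,proj(s,[.6004,.0557,z]))
E
```

```text
scene4 [  58  116   66   44 1503] [285.29507651 175.72072522]
scene9 [  49    0  143  157 8029] [288.39766783 169.23069498]
0.17 [284.08027884 171.76268821]
0.1775 [284.24349692 169.89920255]
```

```bash
python3 - <<'E'
from h import *
g={n:cv2.cvtColor(load(n)["pixels"],cv2.COLOR_BGR2GRAY)for n in("scene4","scene9","top4","top9")}
for n in("scene4","scene9"):
    print(n);print(g[n][164:196,283:289].mean(1).round(0).astype(int).tolist())
T=load("top9");x0,y0,x1,y1=240,150,310,190
im=cv2.cvtColor(cv2.resize(T["pixels"][y0:y1,x0:x1],None,fx=4,fy=4,interpolation=2),cv2.COLOR_BGR2HSV)
m=cv2.inRange(im,(0,130,30),(10,255,255))|cv2.inRange(im,(172,130,30),(180,255,255))
c=max(cv2.findContours(m,0,1)[0],key=cv2.contourArea)
b=np.array([.6004,.0557]);d=np.array([.0767,.997])
s=[1000*(onz(T,(q[0]+.5)/4-.5+[x0,y0],.07)[:2]-b)@d for q in c];print("handle s",min(s),max(s))
m=cv2.inRange(cv2.cvtColor(cv2.resize(T["pixels"][160:185,205:235],None,fx=4,fy=4,interpolation=2),cv2.COLOR_BGR2HSV),(0,0,115),(180,70,255))
c=max(cv2.findContours(m,0,1)[0],key=cv2.contourArea)
s=[1000*(onz(T,(q[0]+.5)/4-.5+[205,160],.036)[:2]-b)@d for q in c];print("tip s",min(s),max(s))
for n in("scene9",):
    S=load(n)
    for z in(.104,.108,.112,.116,.12,.17,.178):print(z,proj(S,[.6004,.0557,z]).round(1))
E
```

```text
scene4
[76, 74, 80, 87, 90, 91, 91, 92, 92, 92, 90, 77, 74, 87, 163, 216, 208, 179, 165, 163, 162, 161, 159, 157, 154, 152, 129, 120, 118, 119, 119, 100]
scene9
[115, 115, 109, 88, 76, 71, 70, 70, 70, 68, 62, 62, 74, 112, 141, 130, 112, 105, 105, 105, 105, 105, 104, 102, 96, 88, 86, 86, 86, 83, 71, 71]
handle s -99.64808903852503 -27.369108878363715
tip s 43.530078389749114 91.2095397569066
0.104 [282.7 187.1]
0.108 [282.8 186.2]
0.112 [282.9 185.4]
0.116 [283.  184.5]
0.12 [283.  183.6]
0.17 [284.1 171.8]
0.178 [284.3 169.8]
```

The handle's front measures s = -27.4 mm against the tower face at -28, and the tip is at +91. The arm's shadow spoils the lift comparison, so I go back to the earlier viewing pose for a like-for-like picture.

```bash
python3 -c "
from h import *
plan(.4514,-.1807,.2177,40.2)"; python3 -m creep '{"dp":[[0,0.05,0],[0,0.1,0],[0.03,0.16,-0.01],[0.06,0.22,-0.02],[0.08,0.28,-0.02],[0.1,0.34,-0.02],[0.11,0.4,-0.02],[0.107,0.43,-0.02],[0.107,0.43,-0.02],[0.107,0.43,-0.02]],"turn":[[0,0,0.02],[0,0,0.04],[0,0,0.06],[0,0,0.08],[0,0,0.1],[0,0,0.12],[0,0,0.1256],[0,0,0.1256],[0,0,0.1256],[0,0,0.1256]]}'
```

```text
t34.85 pos [ 0.5778 -0.2251  0.211 ] rot [1.7997e+02 1.4000e-01 8.5150e+01] F [-0.2 -0.   0.9] w 30.0
dp [ 0.1119 -0.4322 -0.023 ] turn [0.0002 0.0003 0.1249]
t: 35.85
position: [0.7101, -0.1963, 0.2166]
tcp_rot: [180.0, -0.0, 40.4]
wrist_force: [-0.0, 0.5, 0.1]
width: 0.344
```

I typed the tool-y sign wrong, so the arm went outward; it was at 0.21 m height over free space and touched nothing (wrist force 0.5 N). I correct it.

```bash
python3 -c "
from h import *
plan(.4514,-.1807,.2177,40.2)"
```

```text
t35.85 pos [ 0.7101 -0.1963  0.2166] rot [ 1.7999e+02 -4.0000e-02  4.0410e+01] F [-0.   0.5  0.1] w 30.0
dp [-0.6229 -0.5985 -0.0041] turn [ 0.     -0.0001  0.0006]
```

```bash
python3 -m creep '{"dp":[[-0.08,-0.08,0],[-0.17,-0.16,0],[-0.26,-0.25,0],[-0.35,-0.34,0],[-0.44,-0.43,0],[-0.52,-0.51,0],[-0.58,-0.56,0],[-0.62,-0.595,0],[-0.623,-0.598,0],[-0.623,-0.598,0]],"turn":[[0,0,0],[0,0,0],[0,0,0],[0,0,0],[0,0,0],[0,0,0],[0,0,0],[0,0,0],[0,0,0],[0,0,0]]}'
python3 - <<'E'
from h import *
b=snap("scene","scene10");T=snap("top","top10");a=load("scene4");T4=load("top4")
A=cv2.cvtColor(a["pixels"],6).astype(np.float32);B=cv2.cvtColor(b["pixels"],6).astype(np.float32)
for nm,(x0,y0,x1,y1) in {"arbor grip":(279,166,292,188),"static orange":(234,150,258,190)}.items():
    t=cv2.resize(A[y0:y1,x0:x1],None,fx=8,fy=8,interpolation=2);w=cv2.resize(B[y0-6:y1+6,x0-6:x1+6],None,fx=8,fy=8,interpolation=2)
    r=cv2.matchTemplate(w,t,cv2.TM_CCOEFF_NORMED);_,v,_,l=cv2.minMaxLoc(r);print(nm,"corr %.3f"%v,"shift",(np.array(l)-48)/8)
for z in(.13,.137):print(proj(b,[.6004,.0557,z+.02]).round(2))
hs=lambda s,x0,y0,x1,y1:cv2.cvtColor(s["pixels"][y0:y1,x0:x1],40)
# rack arbors/others unchanged: top view diff vs start
D=cv2.absdiff(load("top0")["pixels"],T["pixels"]).max(2)
for n,(x,y) in dict(red=(165,201),yellow=(135,205),orange=(246,209),pink=(209,253),turq=(196,160),wheel=(209,118),cover=(300,127),grease=(131,136),hammer=(375,125)).items():print(n,D[y-7:y+8,x-7:x+8].mean().round(1))
E
```

```text
t: 36.85
position: [0.4515, -0.1813, 0.2165]
tcp_rot: [179.9, -0.0, 40.3]
wrist_force: [0.7, -0.0, -0.1]
width: 0.343
arbor grip corr 0.975 shift [-0.375 -1.   ]
static orange corr 0.869 shift [0. 0.]
[283.66 176.61]
[283.8  174.93]
red 33.9
yellow 56.1
orange 46.6
pink 35.3
turq 4.4
wheel 2.9
cover 4.0
grease 4.6
hammer 3.9
```

```bash
python3 - <<'E'
from h import *
def match(na,nb,box):
    x0,y0,x1,y1=box;A=load(na)["pixels"];B=load(nb)["pixels"]
    t=cv2.resize(A[y0:y1,x0:x1],None,fx=10,fy=10,interpolation=2);w=cv2.resize(B[y0-5:y1+5,x0-5:x1+5],None,fx=10,fy=10,interpolation=2)
    r=cv2.matchTemplate(w,t,cv2.TM_CCOEFF_NORMED);_,v,_,l=cv2.minMaxLoc(r);return (np.array(l)-50)/10,round(float(v),3)
st=match("top4","top10",(242,161,255,173));ss=match("scene4","scene10",(279,166,292,188));sc=match("scene4","scene10",(281,166,290,176));tc=match("top4","top10",(244,162,252,170))
print("top",st,tc,"scene",ss,sc)
print("static top bolts",match("top4","top10",(222,150,234,190)),"scene",match("scene4","scene10",(250,205,290,240)))
T=load("top10");S=load("scene10");p=np.array([.6004,.0557,.15])
J=[];r=[]
for s,d in((T,st[0]),(S,ss[0])):
    J.append(np.array([(proj(s,p+e)-proj(s,p))/.001 for e in np.eye(3)*.001]).T);r.append(d)
print("move of the head mm",1000*np.linalg.lstsq(np.vstack(J),np.hstack(r),rcond=None)[0])
for n,(x,y) in dict(red=(165,201),yellow=(135,205),orange=(246,209),pink=(209,253),turq=(196,160)).items():print(n,match("top0","top9",(x-11,y-11,x+11,y+11)))
E
```

```text
top (array([ 0.7, -0.2]), 0.952) (array([ 0.9, -0.2]), 0.954) scene (array([-0.4, -1. ]), 0.974) (array([-0.3, -0.5]), 0.61)
static top bolts (array([-0.1, -0.1]), 0.861) scene (array([0. , 0.1]), 0.731)
move of the head mm [-0.17738204 -2.08787574  6.81971217]
red (array([0.1, 0.1]), 0.84)
yellow (array([-0.2, -0.1]), 0.876)
orange (array([0., 0.]), 0.972)
pink (array([0.2, 0.1]), 0.746)
turq (array([ 0. , -0.1]), 0.897)
```

```bash
python3 -c "
from plant import arm
print(arm.sense()['t'],arm.close_job())"
```

```text
the job is handed in; nothing more can be done
36.95 None
```

The blue arbor was seated with the twist and then driven loose with the drift. It stands in the socket with the drift home in the slot, and I handed the job in at 37 s with the robot clear of everything.

**Seating:** the collar came down to 104 mm, the height of the face, after about five turns to and fro. My push read at most 19 N at the end of a move, or about 24 N on the socket with the arbor's weight. The arbor stayed down when the push came off and after I let go.

**Driving:** the drift took about 21 N to break the arbor loose and 7 N after that. It stopped hard against the tower at 22 N. The pictures put the handle front at the tower face (27.4 mm from the axis, expected 28) and the tip 91 mm past the axis (expected 89).

**Checks that disagreed:**
- **Lift:** two-view image matching gives 6.8 mm, good to about 1 mm, against the nearly 8 mm that the drift's position implies. The arm's shadow and a poor pixel scale limit that measurement.
- **Lean:** the same matching shows the head about 2 mm towards the handle, a lean of roughly 1 degree.
- **Wrong move:** I typed one wrong sign while withdrawing, and the arm swung outward 0.21 m above the bench. It touched nothing.

**Other things on the bench:** the other arbors, red, yellow and the decoys, matched their starting places within 0.2 pixel. The handwheel, cover, can and hammer showed no change.

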